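Set out the graded beakers on the pottery stall

TASK

Line up the four clay beakers by size on the row of cork coasters, one upright in the middle of each coaster, the largest on the coaster next to the big jug and each next one smaller, down to the smallest at the far end. They are pottery: set them down gently, never dropping or tipping one over, and leave the jug and the dark handled mug where they stand.

Things in the scene. Friction and masses are not known exactly. Their poses are not given: they have to be found in the camera images.
- beaker_xl: The largest of four straight round red-clay beakers with a dark glazed band at the rim, no handle: outside diameter 66 mm all the way up, 120 mm tall, open top, wall 4 mm, about 300 g. Stands upright on the table in front of the row, at least 100 mm between centres from its neighbours. Origin: centre of its underside; z up its axis.
- beaker_l: The second largest of four straight round red-clay beakers with a dark glazed band at the rim, no handle: outside diameter 58 mm all the way up, 100 mm tall, open top, wall 4 mm, about 220 g. Stands upright on the table in front of the row, at least 100 mm between centres from its neighbours. Origin: centre of its underside; z up its axis.
- beaker_m: The third largest of four straight round red-clay beakers with a dark glazed band at the rim, no handle: outside diameter 50 mm all the way up, 80 mm tall, open top, wall 4 mm, about 150 g. Stands upright on the table in front of the row, at least 100 mm between centres from its neighbours. Origin: centre of its underside; z up its axis.
- beaker_s: The smallest of four straight round red-clay beakers with a dark glazed band at the rim, no handle: outside diameter 42 mm all the way up, 60 mm tall, open top, wall 4 mm, about 90 g. Stands upright on the table in front of the row, at least 100 mm between centres from its neighbours. Origin: centre of its underside; z up its axis.
- coaster_1: Round cork coaster, 90 mm across, 4 mm thick, fixed; number 1 of four alike, counted from the left (+y) end. They lie 100 mm apart in a straight row, roughly along the robot's y, on a dark board 12 mm thick. Origin: centre of its underside, 12 mm above the table; its top is 4 mm above that (16 mm above the table). Its y axis runs along the row to coaster 1.
- coaster_2: Round cork coaster, 90 mm across, 4 mm thick, fixed; number 2 of four alike, counted from the left (+y) end. They lie 100 mm apart in a straight row, roughly along the robot's y, on a dark board 12 mm thick. Origin: centre of its underside, 12 mm above the table; its top is 4 mm above that (16 mm above the table). Its y axis runs along the row to coaster 1.
- coaster_3: Round cork coaster, 90 mm across, 4 mm thick, fixed; number 3 of four alike, counted from the left (+y) end. They lie 100 mm apart in a straight row, roughly along the robot's y, on a dark board 12 mm thick. Origin: centre of its underside, 12 mm above the table; its top is 4 mm above that (16 mm above the table). Its y axis runs along the row to coaster 1.
- coaster_4: Round cork coaster, 90 mm across, 4 mm thick, fixed; number 4 of four alike, counted from the left (+y) end. They lie 100 mm apart in a straight row, roughly along the robot's y, on a dark board 12 mm thick. Origin: centre of its underside, 12 mm above the table; its top is 4 mm above that (16 mm above the table). Its y axis runs along the row to coaster 1.
- jug: Big-bellied clay jug, dark rim, pale handle, 112 mm across, 187 mm tall, loose, 0.95 kg, on the table about 160 mm from one end coaster, left or right. A fixed pale crock of wooden spoons (92 mm across, up to 215 mm tall) stands likewise at the other end. Origin: centre of its underside.
- mug: Dark brown glazed mug with a handle towards the robot, 76 mm across the rim, 95 mm tall, loose; it stands among the beakers and is not one of the set. Origin: centre of its underside.
There are look-alikes about, which are no part of the job. Leave any pink or purple look-alike of the beaker_m alone.

How it is judged (in metres and radians):
At the end, for the whole second after the job is handed in: Each beaker stands upright (within 0.08 rad), at rest and released on its own coaster, centre within 12 mm of the coaster's centre: the largest on the coaster nearest the jug, then the second largest, the third and the smallest along the row; the jug is still at its end of the row (((horizontal distance between jug and coaster_1 below 0.25 m and horizontal distance between beaker_xl and coaster_1 below 0.012 m and z of beaker_xl in the frame of coaster_1 between 0 and 0.009 m and horizontal distance between beaker_l and coaster_2 below 0.012 m and z of beaker_l in the frame of coaster_2 between 0 and 0.009 m and horizontal distance between beaker_m and coaster_3 below 0.012 m and z of beaker_m in the frame of coaster_3 between 0 and 0.009 m and horizontal distance between beaker_s and coaster_4 below 0.012 m and z of beaker_s in the frame of coaster_4 between 0 and 0.009 m) or (horizontal distance between jug and coaster_4 below 0.25 m and horizontal distance between beaker_xl and coaster_4 below 0.012 m and z of beaker_xl in the frame of coaster_4 between 0 and 0.009 m and horizontal distance between beaker_l and coaster_3 below 0.012 m and z of beaker_l in the frame of coaster_3 between 0 and 0.009 m and horizontal distance between beaker_m and coaster_2 below 0.012 m and z of beaker_m in the frame of coaster_2 between 0 and 0.009 m and horizontal distance between beaker_s and coaster_1 below 0.012 m and z of beaker_s in the frame of coaster_1 between 0 and 0.009 m)) and angle between each of beaker_xl, beaker_l, beaker_m, beaker_s's own z axis and vertical below 0.08 rad and linear speed of each of beaker_xl, beaker_l, beaker_m, beaker_s below 0.02 m/s and contact force between the fingers and beaker_xl below 0.1 N and contact force between the fingers and beaker_l below 0.1 N and contact force between the fingers and beaker_m below 0.1 N and contact force between the fingers and beaker_s below 0.1 N); the robot touches nothing.
It fails at once if A beaker is dropped: let go in the air with its underside more than 15 mm above the coasters ((height (world z) of beaker_xl above 0.031 m and contact force between beaker_xl and anything else below 0.01 N) or (height (world z) of beaker_l above 0.031 m and contact force between beaker_l and anything else below 0.01 N) or (height (world z) of beaker_m above 0.031 m and contact force between beaker_m and anything else below 0.01 N) or (height (world z) of beaker_s above 0.031 m and contact force between beaker_s and anything else below 0.01 N)).
It fails at once if A beaker is tipped over (angle between any of beaker_xl, beaker_l, beaker_m, beaker_s's own z axis and vertical above 0.7 rad).
It fails at once if The jug is pushed more than 20 mm from its place (distance of jug from where it was at the start of the episode above 0.02 m).
It fails at once if The mug is pushed more than 20 mm from its place (distance of mug from where it was at the start of the episode above 0.02 m).
It also fails if it takes over 96 s, if anything falls off the work surface, if the arm or the gripper's body presses on something with over 40 N, if the wrist force passes 120 N, or if a joint passes its speed limit or range.

ROBOT

A 6-joint arm with a two-finger parallel gripper is mounted at the origin on the work surface. World frame = base frame: x ahead of the robot, y to its left, z up, the work surface at z = 0. Lengths are in m, angles in degrees, forces in N, time in s.
With the tool pointing down it reaches from about 0.3 to 0.75 m from the base axis. Payload 8.5 kg.
Tool frame: the origin (TCP) lies midway between the tips of the shut fingers; the grasp point (between the pads) lies 19 mm behind it; z points along the fingers, y is the line along which they close (so a half turn about z gives the same grasp; the last joint's range is limited). The gripper opens to 85 mm and grips with 20 to 120 N. Pads are 22 mm wide; open, the fingers measure 114 mm over their backs; the gripper's body (76 mm by 85 mm) begins 54 mm behind the grasp point. The pads swing forward as they close: fully open they stand 13 mm farther back than shut.
Start: joints at [52.752, 21.807, 74.336, -0, 83.858, -12.336], TCP at [0.232, 0.499, 0.231] pointing down, gripper open.
Joint ranges: [-178.18, 178.18], [-50.72, 133.34], [12.68, 142.11], [-81.47, 261.47], [9.98, 163.14], [-165.26, 165.26]. Speed limits (degrees/s): [136.94, 136.94, 180, 180, 180, 180].

INTERFACE

Orientations are given as a 3x3 rotation matrix whose columns are the frame's x, y, z axes.
In Python, from rig import env, viewer, recognise, pinpoint gives the robot as it stands.
- The arm moves only by the tool move_arm, never from a script. Its argument "plan" is text: rows parted by semicolons, each of 7 numbers parted by spaces: the shift along the tool's x, y, z in m, then the turn, a rotation vector about the tool's x, y, z in rad, then the finger opening in m, from 0 to 0.0854. A call has 1 to 12 rows; each row shifts and turns the commanded pose from where the row before left it, along the tool's axes as they then stand; what a row does not reach is not made up. A row lasts 1/8 s, in which the tool goes at most 62.5 mm and 10.7 degrees, less where a joint would pass 70% of its speed; a pose out of reach is approached as far as the arm can. A call is refused whole if a number of a shift passes 0.0625 or a number of a turn 0.188, either way. A call with a gripper value outside its range is refused whole. The fingers move at their own pace and stop on an object; "grip_force" is the grip in N (left out, the last holds). Time passes only in rows, so rows that do not move let the fingers close. It gives the time, the measured TCP pose, the force, the opening and the grip force at its end, in the units of the state.
- env.observe(): the state, without advancing time (a new reading comes with each control period).
- viewer.get_image(name): name is "scene" or "top"; returns (picture, depth): 480x640x3 uint8, red, green, blue; 480x640 float32, m along the optical axis (not along the pixel's ray), 0 where there is no reading.
- viewer.calibration(name): a dict with "fx", "fy", "cx", "cy" (pixels), "R" (3x3) and "t" (3): a world point X has camera coordinates R X + t. Camera axes: x right, y down, z forward; pixel columns grow to the right and rows downward; lengths in m; the calibration is good to about 2 mm. A picture is of the moment at which its call begins. calibration takes no time and is no camera call.
- env.close_job(): hands the job in; it is judged then, once.
Trained networks look in the newest picture that a camera, given by its name, has taken for a name from the list of things; names that differ only in an ending like _2 or _b are one class to them, and where a whole thing is asked for, a point or a joint stands for the part that bears it (a point fixed in the world has none). Each returns a list of dicts, best first, with "conf" (0 to 1); they miss things now and then, are a little off and sometimes report something else, mostly with a low value. They report only what shows in the picture. A call takes as long as a camera call. They do not tell look-alikes from the thing itself.
- recognise(camera, name): "extent" ([centre column, centre row, width, height] in pixels, round what is visible of it).
- pinpoint(camera, name): "pixel" ([column, row] in pixels: a listed point, or the origin of a listed thing).
The state is a dict: "time_s": time; "q": joint angles; "qvel": joint speeds; "joint_efforts": joint torques, N m; "position": TCP position; "tool_rot": TCP orientation; "ft_force": force on the tool from outside, world axes, zero at the start; "wrist_torque": the same for the moment, N m; "grip_width": finger opening in m; "gripper_force": force on a finger pad.
Only numpy, scipy, OpenCV 4.12 (cv2) and the standard library are available. Lean on these libraries where they do the work, as an engineer would, in place of code of your own. Each camera call takes 0.05 s, during which the arm holds its last target. There are 200 camera calls.

## Working session

There is one attempt and no reset: what is moved stays moved. The work goes in short steps, Python scripts to look and compute and a tool call to move; the robot and the scene stay as the last step left them, time stands still between calls to the robot, and variables do not carry over. Pictures are saved under pics/ and viewed, at most 14 in all, crops included, and the job is handed in when it is done.

Besides the shell and the picture viewer there is one more tool, called after "Call:" by a JSON object that holds its "name" and its "arguments". move_arm: Moves the arm, as the interface text tells. Its arguments: {"type":"object","properties":{"plan":{"type":"string"},"grip_force":{"type":"number"}},"required":["plan"]}

```bash
ls; mkdir -p pics; python3 - <<'E'
from rig import env, viewer, recognise, pinpoint
import cv2, numpy as np
s=env.observe(); print(s['time_s'],s['position'],s['tool_rot'],s['grip_width'])
for n in ('scene','top'):
    im,d=viewer.get_image(n); cv2.imwrite(f'pics/{n}0.png',im[:,:,::-1]); np.save(f'pics/{n}0.npy',d)
    c=viewer.calibration(n); print(n,c)
    for o in ['beaker_xl','beaker_l','beaker_m','beaker_s','coaster_1','jug','mug']:
        print(o,[(np.round(r['pixel'],1).tolist(),round(r['conf'],2)) for r in pinpoint(n,o)])
E
```

```text
pics
0.0 [0.23150441 0.49858938 0.23070916] [[-9.06951539e-01  4.21234093e-01 -8.63028525e-04]
 [ 4.21234871e-01  9.06950861e-01 -1.14841593e-03]
 [ 2.98972519e-04 -1.40509531e-03 -9.99998968e-01]] 0.08546373036566353
scene {'fx': 517.8811877591312, 'fy': 517.8811877591312, 'cx': 328.5680179340054, 'cy': 233.29958278246392, 'R': array([[-0.82679298,  0.56250422, -0.0015372 ],
       [ 0.4726441 ,  0.69322578, -0.5441007 ],
       [-0.30499331, -0.45058519, -0.83901851]]), 't': array([ 0.44809625, -0.23842183,  1.2558668 ])}
beaker_xl [([318.9, 133.7], 0.57)]
beaker_l [([276.6, 151.7], 0.88), ([470.3, 315.8], 0.76), ([357.1, 217.4], 0.73), ([397.8, 326.5], 0.59)]
beaker_m [([276.6, 151.7], 0.88), ([470.3, 315.8], 0.76), ([357.1, 217.4], 0.73), ([397.8, 326.5], 0.59)]
beaker_s [([276.6, 151.7], 0.88), ([470.3, 315.8], 0.76), ([357.1, 217.4], 0.73), ([397.8, 326.5], 0.59)]
coaster_1 [([290.6, 270.0], 0.92), ([314.3, 307.8], 0.79), ([265.9, 236.1], 0.77), ([245.3, 197.3], 0.62)]
jug [([202.3, 164.2], 0.56)]
mug [([314.8, 188.9], 0.93)]
top {'fx': 573.2729860124737, 'fy': 573.272986012473
[... 162 characters left out ...]
0.086699  , -0.00888562, -0.99619493]]), 't': array([-0.01831995,  0.57367486,  1.01845337])}
beaker_xl [([463.3, 344.9], 0.82), ([258.0, 189.4], 0.7)]
beaker_l [([252.0, 295.4], 0.9), ([469.4, 279.5], 0.9), ([322.2, 302.3], 0.79), ([195.6, 252.6], 0.64), ([160.2, 319.8], 0.56)]
beaker_m [([252.0, 295.4], 0.9), ([469.4, 279.5], 0.9), ([322.2, 302.3], 0.79), ([195.6, 252.6], 0.64), ([160.2, 319.8], 0.56)]
beaker_s [([252.0, 295.4], 0.9), ([469.4, 279.5], 0.9), ([322.2, 302.3], 0.79), ([195.6, 252.6], 0.64), ([160.2, 319.8], 0.56)]
coaster_1 [([257.6, 189.8], 0.93), ([310.9, 195.1], 0.88), ([418.9, 199.1], 0.82), ([365.8, 199.6], 0.67)]
jug [([502.5, 191.6], 0.58)]
mug [([394.5, 287.2], 0.89)]
```

View pics/scene0.png

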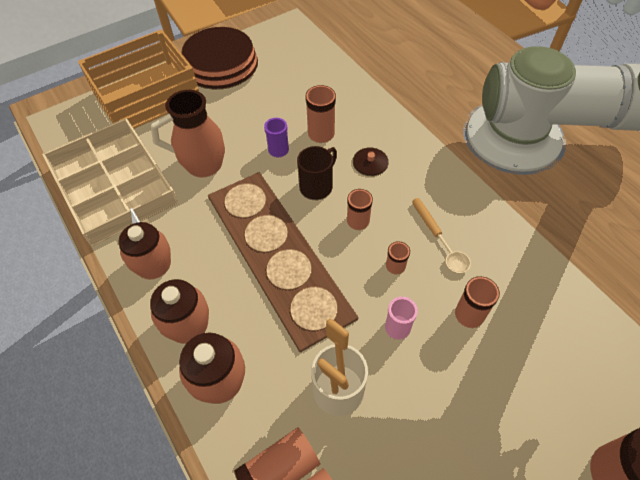

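View pics/top0.png

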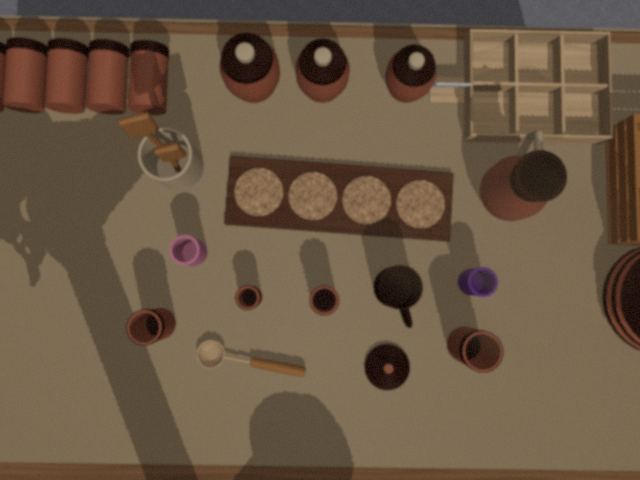

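Top view: jug at right (540,180) in the −y direction, so coaster_4 (420,204) takes XL, with L at 367, M at 312 and S at 259. The beakers are XL (482,350), M (323,300), S (248,297) and L (145,327). The mug is at (398,287), with pink and purple decoys and the crock at the left. Next I measure them by depth from both cameras.

```bash
cat > h.py <<'E'
from rig import env, viewer
import numpy as np, cv2
from scipy.optimize import least_squares
def cloud(n,im=None,d=None):
    if d is None: im,d=viewer.get_image(n)
    c=viewer.calibration(n); v,u=np.mgrid[:480,:640]
    P=np.stack([(u-c['cx'])/c['fx']*d,(v-c['cy'])/c['fy']*d,d],-1)
    W=(P-c['t'])@c['R']; W[d==0]=np.nan
    return im,W
def pix(n,X):
    c=viewer.calibration(n); p=c['R']@np.array(X)+c['t']
    return np.array([c['fx']*p[0]/p[2]+c['cx'],c['fy']*p[1]/p[2]+c['cy']])
def ray_at(n,uv,z):
    c=viewer.calibration(n); r=c['R'].T@np.array([(uv[0]-c['cx'])/c['fx'],(uv[1]-c['cy'])/c['fy'],1]); o=-c['R'].T@c['t']
    return o+r*(z-o[2])/r[2]
def circ(p,c0,R=None):
    if R: f=lambda x:np.hypot(p[:,0]-x[0],p[:,1]-x[1])-R; x0=c0
    else: f=lambda x:np.hypot(p[:,0]-x[0],p[:,1]-x[1])-x[2]; x0=[*c0,.03]
    return least_squares(f,x0,loss='soft_l1',f_scale=.001)
def near(W,c,r,z0,z1):
    return W[(np.hypot(W[...,0]-c[0],W[...,1]-c[1])<r)&(W[...,2]>z0)&(W[...,2]<z1)]
BK={'xl':(.066,.12),'l':(.058,.1),'m':(.05,.08),'s':(.042,.06)}
def beaker(W,c,k):
    D,H=BK[k]; q=near(W,c,D/2+.012,H*.6,.16)
    H2=np.percentile(q[:,2],97) ; p=q[q[:,2]>H2-.004]
    f=circ(p,c,D/2-.002); g=circ(p,c)
    return np.round([*f.x,H2,g.x[2]*2,len(p)],4)
E
python3 - <<'E'
from h import *
C={}
for n in ('top','scene'):
    im=cv2.imread(f'pics/{n}0.png')[:,:,::-1]; im,W=cloud(n,im,np.load(f'pics/{n}0.npy')); C[n]=(im,W)
seed={'xl':((482,350),.12),'l':((145,327),.1),'m':((323,300),.08),'s':((248,297),.06)}
for k,(uv,z) in seed.items():
    c=ray_at('top',uv,z)[:2]
    for n in C: print(k,n,beaker(C[n][1],c,k))
for n,s in (('top',[(259,192),(312,196),(367,200),(420,204)]),('scene',[(314,308),(289,269),(266,233),(245,200)])):
    im,W=C[n]
    for i,uv in enumerate(s):
        # flood-fill cork
        hsv=cv2.cvtColor(im,cv2.COLOR_RGB2HSV); Wc=np.median(W[uv[1]-4:uv[1]+5,uv[0]-4:uv[0]+5].reshape(-1,3),0)
        ker=cv2.GaussianBlur(im,(5,5),0).astype(float); ref=np.median(ker[uv[1]-5:uv[1]+6,uv[0]-5:uv[0]+6].reshape(-1,3),0)
        m=(ker.sum(2)>ref.sum()*.68).astype(np.uint8)
        yy,xx=np.mgrid[:480,:640]; m[np.hypot(xx-uv[0],yy-uv[1])>32]=0
        ct=max(cv2.findContours(m,0,cv2.CHAIN_APPROX_NONE)[0],key=cv2.contourArea)[:,0]
        pts=np.array([ray_at(n,p,.016) for p in cv2.convexHull(ct)[:,0]])
        g=circ(pts[:,:2],pts[:,:2].mean(0)); print('coaster',i+1,n,np.round(g.x[:2],4),'D',round(g.x[2]*2,4),'z',round(Wc[2],4))
im,W=C['top']
for nm,uv in (('mug',(398,287)),('jug',(540,175)),('crock',(165,155)),('pink',(186,250)),('purple',(482,282))):
    c=ray_at('top',uv,.1)[:2]
    for n in C:
        q=near(C[n][1],c,.085,.04,.3); print(nm,n,np.round(q.min(0),3),np.round(q.max(0),3))
E
```

```text
xl top [ 3.814e-01 -2.687e-01  1.217e-01  6.280e-02  3.180e+02]
xl scene [ 3.826e-01 -2.676e-01  1.211e-01  6.320e-02  1.850e+02]
l top [4.103e-01 2.887e-01 1.018e-01 5.490e-02 2.710e+02]
l scene [4.109e-01 2.895e-01 1.013e-01 5.510e-02 2.620e+02]
m top [ 4.595e-01 -9.300e-03  8.220e-02  4.690e-02  1.900e+02]
m scene [ 4.60e-01 -8.60e-03  8.17e-02  4.68e-02  1.54e+02]
s top [4.613e-01 1.237e-01 6.260e-02 3.910e-02 1.180e+02]
s scene [4.618e-01 1.249e-01 6.160e-02 3.920e-02 1.390e+02]
coaster 1 top [0.6554 0.1133] D 0.0906 z nan
coaster 2 top [0.6495 0.0136] D 0.0907 z 0.0157
coaster 3 top [ 0.6439 -0.0859] D 0.0902 z 0.0152
coaster 4 top [ 0.638  -0.1859] D 0.0908 z nan
coaster 1 scene [0.6545 0.1151] D 0.0911 z 0.0156
coaster 2 scene [0.6489 0.0147] D 0.0906 z 0.0156
coaster 3 scene [ 0.6435 -0.0849] D 0.0906 z 0.0156
coaster 4 scene [ 0.6373 -0.1851] D 0.0907 z 0.0158
mug top [ 0.413 -0.176  0.04 ] [ 0.521 -0.1    0.1  ]
mug scene [ 0.415 -0.175  0.04 ] [ 0.523 -0.098  0.098]
jug top [ 0.605 -0.404  0.04 ] [ 0.764 -0.291  0.192]
jug scene [ 0.605 -0.393  0.04 ] [ 0.763 -0.291  0.192]
crock top [0.656 0.216 0.04 ] [0.748 0.311 0.216]
crock scene [0.656 0.219 0.04 ] [0.748 0.312 0.215]
pink top [0.516 0.206 0.04 ] [0.567 0.258 0.085]
pink scene [0.515 0.206 0.04 ] [0.568 0.259 0.085]
purple top [ 0.41  -0.309  0.04 ] [ 0.521 -0.256  0.124]
purple scene [ 0.41  -0.307  0.04 ] [ 0.522 -0.253  0.123]
```

Call:
{"name": "move_arm", "arguments": {"plan": "0 0 0 0 0 0.162 0.085; 0 0 0 0 0 0.162 0.085; 0 0 0 0 0 0.162 0.085; 0 0 0 0 0 0.162 0.085; 0 0 0 0 0 0.162 0.085; 0 0 0 0 0 0.162 0.085; 0 0 0 0 0 0.164 0.085; -0.042 0.036 0 0 0 0 0.085; -0.042 0.036 0 0 0 0 0.085; -0.042 0.036 0 0 0 0 0.085; -0.042 0.036 0 0 0 0 0.085; -0.042 0.036 0 0 0 0 0.085", "grip_force": 35}}

```text
time_s: 2.3
position: [0.4127, 0.2873, 0.2315]
tool_rot: [[-0.0, 1.0, 0.0], [1.0, 0.0, 0.0], [0.0, 0.0, -1.0]]
ft_force: [0.1, 0.9, -0.5]
grip_width: 0.085
gripper_force: 0.0
```

Call:
{"name": "move_arm", "arguments": {"plan": "0 -0.001 0.035 0 0 0 0.085; 0 0 0.035 0 0 0 0.085; 0 0 0.035 0 0 0 0.085; 0 0 0.03 0 0 0 0.085; 0 0 0.025 0 0 0 0.085; 0 0 0.018 0 0 0 0.085; 0 0 0 0 0 0 0.085; 0 0 0 0 0 0 0.07; 0 0 0 0 0 0 0.06; 0 0 0 0 0 0 0.05; 0 0 0 0 0 0 0.05; 0 0 0 0 0 0 0.05"}}

```text
time_s: 3.8
position: [0.4108, 0.289, 0.0544]
tool_rot: [[-0.0, 1.0, 0.001], [1.0, 0.0, 0.001], [0.001, 0.001, -1.0]]
ft_force: [-2.2, -0.1, 5.6]
grip_width: 0.0579
gripper_force: 36.7
```

Call:
{"name": "move_arm", "arguments": {"plan": "0 0 -0.01 0 0 0 0.05; 0 0 -0.03 0 0 0 0.05; 0 0 -0.045 0 0 0 0.05; 0 0 -0.035 0 0 0 0.05; -0.025 0.015 0 0 0 0 0.05; -0.045 0.028 0 0 0 0 0.05; -0.05 0.031 0 0 0 0 0.05; -0.055 0.035 0 0 0 0 0.05; -0.055 0.035 0 0 0 0 0.05; -0.055 0.034 0 0 0 0 0.05; -0.05 0.031 0 0 0 0 0.05; -0.0395 0.0239 0 0 0 0 0.05"}}

```text
time_s: 5.3
position: [0.6402, -0.0816, 0.1737]
tool_rot: [[0.001, 1.0, 0.0], [1.0, -0.001, -0.0], [-0.0, 0.0, -1.0]]
ft_force: [0.1, 0.6, -2.7]
grip_width: 0.0581
gripper_force: 38.5
```

Call:
{"name": "move_arm", "arguments": {"plan": "0 0 0 0 0 0 0.05; 0 0 0.015 0 0 0 0.05; 0 0 0.03 0 0 0 0.05; 0 0 0.03 0 0 0 0.05; 0 0 0.015 0 0 0 0.05; 0 0 0.008 0 0 0 0.05; 0 0 0 0 0 0 0.05; 0 0 0 0 0 0 0.05"}}

```text
time_s: 6.3
position: [0.64, -0.0794, 0.0764]
tool_rot: [[-0.0, 1.0, 0.002], [1.0, 0.0, -0.001], [-0.001, 0.002, -1.0]]
ft_force: [-0.2, -0.2, -2.3]
grip_width: 0.0577
gripper_force: 38.6
```

Call:
{"name": "move_arm", "arguments": {"plan": "-0.003 0.002 0 0 0 0 0.05; -0.003 0.0017 0.001 0 0 0 0.05; 0 0 0.002 0 0 0 0.05; 0 0 0.001 0 0 0 0.05; 0 0 0 0 0 0 0.05; 0 0 0 0 0 0 0.05"}}

```text
time_s: 7.05
position: [0.6432, -0.0852, 0.0713]
tool_rot: [[-0.0, 1.0, -0.0], [1.0, 0.0, -0.0], [-0.0, -0.0, -1.0]]
ft_force: [-0.0, -0.3, -2.7]
grip_width: 0.0577
gripper_force: 38.6
```

```bash
python3 - <<'E'
from h import *
for i in range(2):
    s=env.observe(); print(s['time_s'],np.round(s['position'],4),np.round(s['ft_force'],1))
    for n in ('scene','top'):
        im,W=cloud(n); q=near(W,(.6437,-.0855),.045,.06,.118); print(n,beaker(W,(.6437,-.0855),'l'),q[:,:].max(0))
E
```

```text
7.05 [ 0.6432 -0.0852  0.0713] [-0.  -0.3 -2.7]
scene [ 6.4950000e-01 -9.1600000e-02  1.5620000e-01  1.5686403e+03
  6.2000000e+01] [ 0.6872475  -0.05301461  0.11795604]
top [ 0.6367 -0.0872  0.1547  0.0653 10.    ] [ 0.64747428 -0.0556562   0.11760557]
7.15 [ 0.6432 -0.0853  0.0714] [-0.2 -0.3 -2.1]
scene [ 6.5200000e-01 -9.2000000e-02  1.5570000e-01  1.7130152e+03
  7.4000000e+01] [ 0.68770591 -0.05335926  0.11797775]
top [ 0.6362 -0.0879  0.1548  0.0549 11.    ] [ 0.64564186 -0.05552332  0.11799212]
```

Call:
{"name": "move_arm", "arguments": {"plan": "0 0 0.001 0 0 0 0.05; 0 0 0 0 0 0 0.05; 0 0 0.001 0 0 0 0.05; 0 0 0 0 0 0 0.05"}}

```text
time_s: 7.75
position: [0.6433, -0.0854, 0.0704]
tool_rot: [[-0.0, 1.0, 0.001], [1.0, 0.0, -0.0], [-0.0, 0.001, -1.0]]
ft_force: [-4.0, 1.1, 5.8]
grip_width: 0.0577
gripper_force: 39.2
```

Call:
{"name": "move_arm", "arguments": {"plan": "0 0 0 0 0 0 0.065; 0 0 0 0 0 0 0.075; 0 0 0 0 0 0 0.085; 0 0 0 0 0 0 0.085; 0 0 -0.02 0 0 0 0.085; 0 0 -0.04 0 0 0 0.085; 0 0 -0.05 0 0 0 0.085; 0 0 -0.03 0 0 0 0.085; -0.03 -0.045 0 0 0 0 0.085; -0.03 -0.045 0 0 0 0 0.085; -0.03 -0.045 0 0 0 0 0.085; -0.03 -0.045 0 0 0 0 0.085"}}

```text
time_s: 9.25
position: [0.4618, -0.206, 0.2094]
tool_rot: [[-0.0, 1.0, 0.0], [1.0, 0.0, -0.0], [-0.0, 0.0, -1.0]]
ft_force: [0.2, -0.6, 0.7]
grip_width: 0.0851
gripper_force: 0.0
```

```bash
python3 - <<'E'
from h import *
print(np.round(env.observe()['position'],4))
for n in ('scene','top'):
    im,W=cloud(n); cv2.imwrite(f'pics/{n}1.png',im[:,:,::-1]); print(n,beaker(W,(.6437,-.0855),'l'),beaker(W,(.382,-.268),'xl'))
E
```

```text
[ 0.4618 -0.206   0.2094]
scene [ 6.430e-01 -8.400e-02  1.173e-01  5.500e-02  2.070e+02] [ 3.825e-01 -2.672e-01  1.211e-01  6.310e-02  1.850e+02]
top [ 6.424e-01 -8.530e-02  1.179e-01  5.480e-02  2.690e+02] [ 3.809e-01 -2.683e-01  1.217e-01  6.350e-02  1.340e+02]
```

Call:
{"name": "move_arm", "arguments": {"plan": "-0.03 -0.04 0 0 0 0 0.085; -0.031 -0.039 0 0 0 0 0.085; 0 0 0 0 0 0 0.085; 0 0 0 0 0 0 0.085"}}

```text
time_s: 9.85
position: [0.3849, -0.2661, 0.2094]
tool_rot: [[-0.0, 1.0, 0.001], [1.0, 0.0, -0.0], [-0.0, 0.001, -1.0]]
ft_force: [-0.3, -0.1, 0.3]
grip_width: 0.0852
gripper_force: 0.0
```

Call:
{"name": "move_arm", "arguments": {"plan": "-0.002 -0.003 0.03 0 0 0 0.085; 0 0 0.035 0 0 0 0.085; 0 0 0.03 0 0 0 0.085; 0 0 0.025 0 0 0 0.085; 0 0 0.019 0 0 0 0.085; 0 0 0 0 0 0 0.085; 0 0 0 0 0 0 0.075; 0 0 0 0 0 0 0.065; 0 0 0 0 0 0 0.058; 0 0 0 0 0 0 0.058; 0 0 0 0 0 0 0.058", "grip_force": 45}}

```text
time_s: 11.22
position: [0.3817, -0.2685, 0.0713]
tool_rot: [[-0.0, 1.0, 0.002], [1.0, 0.0, -0.001], [-0.001, 0.002, -1.0]]
ft_force: [1.1, 1.4, 5.6]
grip_width: 0.0636
gripper_force: 50.3
```

Call:
{"name": "move_arm", "arguments": {"plan": "0 0 0 0 0 0 0.058; 0 0 -0.01 0 0 0 0.058; 0 0 -0.01 0 0 0 0.058; 0 0 0 0 0 0 0.058"}}

```text
time_s: 11.72
position: [0.3815, -0.2686, 0.0912]
tool_rot: [[-0.0, 1.0, 0.001], [1.0, 0.0, -0.001], [-0.001, 0.001, -1.0]]
ft_force: [0.1, -0.1, -3.1]
grip_width: 0.064
gripper_force: 50.8
```

```bash
python3 - <<'E'
from h import *
s=env.observe(); print(np.round(s['position'],4),s['grip_width'],s['gripper_force'],s['ft_force'])
im,W=cloud('scene'); cv2.imwrite('pics/scene2.png',cv2.resize(im[60:220,200:420,::-1],None,fx=3,fy=3))
E
```

```text
[ 0.3815 -0.2686  0.0912] 0.06395375841430487 50.81733347615227 [ 0.07964916 -0.14995264 -3.11145392]
```

View pics/scene2.png

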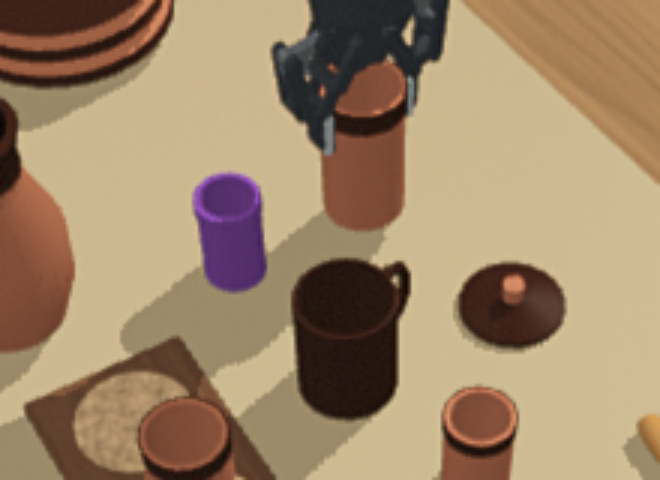

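The picture shows XL hanging upright in the gripper at crop (365,150), with purple at (230,230) and the mug at (345,335) untouched. I lift and carry it next.

Call:
{"name": "move_arm", "arguments": {"plan": "0 0 -0.03 0 0 0 0.058; 0 0 -0.045 0 0 0 0.058; 0 0 -0.04 0 0 0 0.058; 0.005 0.015 0 0 0 0 0.058; 0.01 0.035 0 0 0 0 0.058; 0.014 0.042 0 0 0 0 0.058; 0.014 0.042 0 0 0 0 0.058; 0.014 0.042 0 0 0 0 0.058; 0.014 0.042 0 0 0 0 0.058; 0.012 0.038 0 0 0 0 0.058; 0 0 0 0 0 0 0.058; 0 0 0 0 0 0 0.058"}}

```text
time_s: 13.28
position: [0.6369, -0.1848, 0.2032]
tool_rot: [[-0.0, 1.0, -0.003], [1.0, 0.0, 0.001], [0.001, -0.003, -1.0]]
ft_force: [-0.9, -0.3, -2.8]
grip_width: 0.0638
gripper_force: 52.8
```

Call:
{"name": "move_arm", "arguments": {"plan": "-0.0005 0.0005 0.02 0 0 0 0.058; 0 0 0.035 0 0 0 0.058; 0 0 0.03 0 0 0 0.058; 0 0 0.02 0 0 0 0.058; 0 0 0.007 0 0 0 0.058; 0 0 0 0 0 0 0.058; 0 0 0 0 0 0 0.058"}}

```text
time_s: 14.15
position: [0.638, -0.1861, 0.0944]
tool_rot: [[0.0, 1.0, 0.002], [1.0, -0.0, -0.001], [-0.001, 0.002, -1.0]]
ft_force: [-1.1, 0.3, -3.6]
grip_width: 0.0636
gripper_force: 52.8
```

Call:
{"name": "move_arm", "arguments": {"plan": "0 0 0.003 0 0 0 0.058; 0 0 0.002 0 0 0 0.058; 0 0 0.001 0 0 0 0.058; 0 0 0 0 0 0 0.058; 0 0 0 0 0 0 0.058"}}

```text
time_s: 14.78
position: [0.6378, -0.1858, 0.0874]
tool_rot: [[-0.0, 1.0, 0.0], [1.0, 0.0, 0.0], [0.0, 0.0, -1.0]]
ft_force: [-1.7, 0.8, -2.4]
grip_width: 0.0637
gripper_force: 53.0
```

Call:
{"name": "move_arm", "arguments": {"plan": "0 0 0.001 0 0 0 0.058; 0 0 0 0 0 0 0.058; 0 0 0 0 0 0 0.058"}}

```text
time_s: 15.15
position: [0.6377, -0.1858, 0.0874]
tool_rot: [[-0.0, 1.0, 0.001], [1.0, 0.0, -0.0], [-0.0, 0.001, -1.0]]
ft_force: [-2.8, 1.4, 4.7]
grip_width: 0.0637
gripper_force: 53.7
```

Call:
{"name": "move_arm", "arguments": {"plan": "0 0 0 0 0 0 0.072; 0 0 0 0 0 0 0.08; 0 0 0 0 0 0 0.085; 0 0 0 0 0 0 0.085; 0 0 -0.02 0 0 0 0.085; 0 0 -0.045 0 0 0 0.085; 0 0 -0.055 0 0 0 0.085; 0.035 -0.035 -0.01 0 0 0 0.085; 0.036 -0.036 0 0 0 0 0.085; 0.036 -0.036 0 0 0 0 0.085; 0.036 -0.036 0 0 0 0 0.085; 0.034 -0.035 0 0 0 0 0.085"}}

```text
time_s: 16.65
position: [0.4584, -0.0077, 0.2164]
tool_rot: [[0.0, 1.0, 0.0], [1.0, -0.0, -0.0], [-0.0, 0.0, -1.0]]
ft_force: [-0.2, 0.3, 0.8]
grip_width: 0.085
gripper_force: 0.0
```

```bash
python3 - <<'E'
from h import *
print(np.round(env.observe()['position'],4))
for n in ('scene','top'):
    im,W=cloud(n); print(n,beaker(W,(.6437,-.0855),'l'),beaker(W,(.6376,-.1855),'xl'))
E
```

```text
[ 0.4584 -0.0077  0.2164]
scene [ 6.43e-01 -8.38e-02  1.17e-01  5.49e-02  2.26e+02] [ 6.381e-01 -1.851e-01  1.371e-01  6.310e-02  2.330e+02]
top [ 6.422e-01 -8.520e-02  1.181e-01  5.460e-02  2.570e+02] [ 6.371e-01 -1.864e-01  1.377e-01  6.280e-02  3.140e+02]
```

Call:
{"name": "move_arm", "arguments": {"plan": "-0.001 0.0015 0.035 0 0 0 0.085; 0 0 0.04 0 0 0 0.085; 0 0 0.04 0 0 0 0.085; 0 0 0.03 0 0 0 0.085; 0 0 0.02 0 0 0 0.085; 0 0 0.014 0 0 0 0.085; 0 0 0 0 0 0 0.085; 0 0 0 0 0 0 0.07; 0 0 0 0 0 0 0.058; 0 0 0 0 0 0 0.042; 0 0 0 0 0 0 0.042; 0 0 0 0 0 0 0.042", "grip_force": 30}}

```text
time_s: 18.25
position: [0.4615, -0.0099, 0.038]
tool_rot: [[-0.0, 1.0, 0.001], [1.0, 0.0, -0.0], [-0.0, 0.001, -1.0]]
ft_force: [-0.0, -0.3, 6.2]
grip_width: 0.049
gripper_force: 31.0
```

Call:
{"name": "move_arm", "arguments": {"plan": "0 0 -0.01 0 0 0 0.042; 0 0 -0.025 0 0 0 0.042; 0 0 -0.03 0 0 0 0.042; 0.002 0.015 0 0 0 0 0.042; 0.003 0.03 0 0 0 0 0.042; 0.006 0.045 0 0 0 0 0.042; 0.006 0.045 0 0 0 0 0.042; 0.004 0.035 0 0 0 0 0.042; 0.002 0.018 0 0 0 0 0.042; 0 0 0 0 0 0 0.042; 0 0 0 0 0 0 0.042"}}

```text
time_s: 19.62
position: [0.6484, 0.0132, 0.1025]
tool_rot: [[-0.0, 1.0, -0.001], [1.0, 0.0, 0.0], [0.0, -0.001, -1.0]]
ft_force: [-0.4, 0.7, -1.3]
grip_width: 0.049
gripper_force: 31.8
```

Placement TCP height is about 0.054; I go down to 0.057 first.

Call:
{"name": "move_arm", "arguments": {"plan": "0 0.0005 0.012 0 0 0 0.042; 0 0 0.018 0 0 0 0.042; 0 0 0.01 0 0 0 0.042; 0 0 0.005 0 0 0 0.042; 0 0 0.001 0 0 0 0.042; 0 0 0 0 0 0 0.042; 0 0 0.001 0 0 0 0.042; 0 0 0 0 0 0 0.042"}}

```text
time_s: 20.62
position: [0.6498, 0.0132, 0.0555]
tool_rot: [[-0.0, 1.0, 0.0], [1.0, 0.0, -0.0], [-0.0, 0.0, -1.0]]
ft_force: [-0.4, 0.5, -1.6]
grip_width: 0.0486
gripper_force: 31.8
```

Call:
{"name": "move_arm", "arguments": {"plan": "0 0 0.001 0 0 0 0.042; 0 0 0 0 0 0 0.042; 0 0 0.001 0 0 0 0.042; 0 0 0 0 0 0 0.042"}}

```text
time_s: 21.12
position: [0.6498, 0.0132, 0.054]
tool_rot: [[-0.0, 1.0, 0.0], [1.0, 0.0, -0.0], [-0.0, 0.0, -1.0]]
ft_force: [-2.3, -0.1, 4.8]
grip_width: 0.049
gripper_force: 32.3
```

Call:
{"name": "move_arm", "arguments": {"plan": "0 0 0 0 0 0 0.06; 0 0 0 0 0 0 0.075; 0 0 0 0 0 0 0.085; 0 0 0 0 0 0 0.085; 0 0 -0.02 0 0 0 0.085; 0 0 -0.045 0 0 0 0.085; 0 0 -0.05 0 0 0 0.085; 0.022 -0.037 0 0 0 0 0.085; 0.022 -0.038 0 0 0 0 0.085; 0.022 -0.038 0 0 0 0 0.085; 0.022 -0.038 0 0 0 0 0.085; 0.022 -0.037 0 0 0 0 0.085"}}

```text
time_s: 22.62
position: [0.4604, 0.1238, 0.1684]
tool_rot: [[0.0, 1.0, 0.0], [1.0, -0.0, 0.0], [0.0, 0.0, -1.0]]
ft_force: [-0.3, 0.0, 0.5]
grip_width: 0.085
gripper_force: 0.0
```

```bash
python3 - <<'E'
from h import *
print(np.round(env.observe()['position'],4))
for n in ('scene','top'):
    im,W=cloud(n); print(n,beaker(W,(.649,.014),'m'))
E
```

```text
[0.4604 0.1238 0.1684]
scene [6.499e-01 1.470e-02 9.720e-02 4.710e-02 1.970e+02]
top [6.492e-01 1.330e-02 9.850e-02 4.690e-02 1.770e+02]
```

Call:
{"name": "move_arm", "arguments": {"plan": "0.0005 0.0005 0.035 0 0 0 0.085; 0 0 0.035 0 0 0 0.085; 0 0 0.03 0 0 0 0.085; 0 0 0.025 0 0 0 0.085; 0 0 0.019 0 0 0 0.085; 0 0 0 0 0 0 0.085; 0 0 0 0 0 0 0.065; 0 0 0 0 0 0 0.05; 0 0 0 0 0 0 0.034; 0 0 0 0 0 0 0.034; 0 0 0 0 0 0 0.034; 0 0 0 0 0 0 0.034", "grip_force": 25}}

```text
time_s: 24.22
position: [0.4627, 0.1237, 0.0251]
tool_rot: [[-0.0, 1.0, 0.002], [1.0, 0.0, -0.0], [-0.0, 0.002, -1.0]]
ft_force: [-1.2, -0.5, 7.3]
grip_width: 0.0412
gripper_force: 25.2
```

Call:
{"name": "move_arm", "arguments": {"plan": "0 0 -0.01 0 0 0 0.034; 0 0 -0.025 0 0 0 0.034; 0 0 -0.03 0 0 0 0.034; -0.001 0.015 0 0 0 0 0.034; -0.002 0.032 0 0 0 0 0.034; -0.002 0.046 0 0 0 0 0.034; -0.002 0.046 0 0 0 0 0.034; -0.002 0.036 0 0 0 0 0.034; -0.001 0.0175 0 0 0 0 0.034; 0 0 0 0 0 0 0.034; 0 0 0 0 0 0 0.034"}}

```text
time_s: 25.6
position: [0.6539, 0.1138, 0.0895]
tool_rot: [[-0.0, 1.0, -0.001], [1.0, 0.0, 0.0], [0.0, -0.001, -1.0]]
ft_force: [0.6, -0.1, -0.9]
grip_width: 0.0413
gripper_force: 25.7
```

Placement TCP height is about 0.041.

Call:
{"name": "move_arm", "arguments": {"plan": "0 0.0005 0.012 0 0 0 0.034; 0 0 0.018 0 0 0 0.034; 0 0 0.01 0 0 0 0.034; 0 0 0.005 0 0 0 0.034; 0 0 0.001 0 0 0 0.034; 0 0 0 0 0 0 0.034; 0 0 0.001 0 0 0 0.034; 0 0 0 0 0 0 0.034"}}

```text
time_s: 26.6
position: [0.6553, 0.1137, 0.0425]
tool_rot: [[-0.0, 1.0, 0.0], [1.0, 0.0, -0.0], [-0.0, 0.0, -1.0]]
ft_force: [-0.1, 0.5, -1.3]
grip_width: 0.0415
gripper_force: 25.7
```

Call:
{"name": "move_arm", "arguments": {"plan": "0 0 0.001 0 0 0 0.034; 0 0 0 0 0 0 0.034; 0 0 0.001 0 0 0 0.034; 0 0 0 0 0 0 0.034"}}

```text
time_s: 27.1
position: [0.6553, 0.1137, 0.0412]
tool_rot: [[-0.0, 1.0, 0.001], [1.0, 0.0, -0.0], [-0.0, 0.001, -1.0]]
ft_force: [-2.0, -0.0, 4.9]
grip_width: 0.0416
gripper_force: 26.2
```

Contact. I release, lift straight up and back away toward the robot.

Call:
{"name": "move_arm", "arguments": {"plan": "0 0 0 0 0 0 0.055; 0 0 0 0 0 0 0.07; 0 0 0 0 0 0 0.085; 0 0 0 0 0 0 0.085; 0 0 -0.02 0 0 0 0.085; 0 0 -0.045 0 0 0 0.085; 0 0 -0.055 0 0 0 0.085; 0 -0.05 -0.04 0 0 0 0.085; 0 -0.05 -0.03 0 0 0 0.085; 0 -0.05 0 0 0 0 0.085; 0 -0.05 0 0 0 0 0.085; 0 0 0 0 0 0 0.085"}}

```text
time_s: 28.6
position: [0.4536, 0.114, 0.2299]
tool_rot: [[-0.001, 1.0, -0.0], [1.0, 0.001, 0.0], [0.0, -0.0, -1.0]]
ft_force: [0.6, -0.1, 0.3]
grip_width: 0.0854
gripper_force: 0.0
```

```bash
python3 - <<'E'
from h import *
T={'xl':(.6376,-.1855),'l':(.6437,-.0855),'m':(.649,.014),'s':(.655,.114)}
for n in ('scene','top'):
    im,W=cloud(n); cv2.imwrite(f'pics/{n}9.png',im[:,:,::-1])
    for k in T: b=beaker(W,T[k],k); print(n,k,b,np.round(b[:2]-T[k],4))
    for nm,c in (('mug',(.485,-.137)),('jug',(.68,-.345))):
        q=near(W,c,.085,.04,.3); print(nm,np.round(q.min(0),3),np.round(q.max(0),3))
E
```

```text
scene xl [ 6.382e-01 -1.849e-01  1.369e-01  6.320e-02  2.410e+02] [0.0006 0.0006]
scene l [ 6.429e-01 -8.380e-02  1.173e-01  5.470e-02  2.200e+02] [-0.0008  0.0017]
scene m [6.501e-01 1.500e-02 9.750e-02 4.720e-02 1.910e+02] [0.0011 0.001 ]
scene s [6.554e-01 1.150e-01 7.750e-02 3.920e-02 1.720e+02] [0.0004 0.001 ]
mug [ 0.417 -0.175  0.04 ] [ 0.523 -0.098  0.099]
jug [ 0.605 -0.383  0.04 ] [ 0.765 -0.283  0.191]
top xl [ 6.371e-01 -1.864e-01  1.377e-01  6.280e-02  3.330e+02] [-0.0005 -0.0009]
top l [ 6.423e-01 -8.530e-02  1.179e-01  5.490e-02  2.700e+02] [-0.0014  0.0002]
top m [6.493e-01 1.350e-02 9.850e-02 4.690e-02 1.820e+02] [ 0.0003 -0.0005]
top s [6.550e-01 1.136e-01 7.800e-02 3.860e-02 1.580e+02] [ 0.     -0.0004]
mug [ 0.413 -0.176  0.04 ] [ 0.521 -0.1    0.1  ]
jug [ 0.605 -0.392  0.04 ] [ 0.764 -0.286  0.192]
```

View pics/scene9.png

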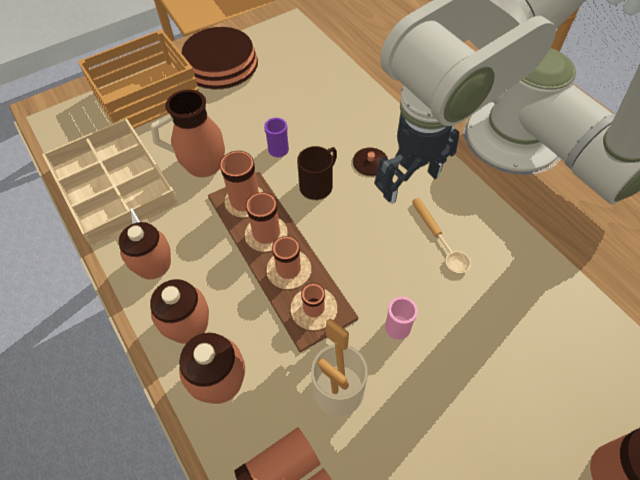

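The picture shows all four beakers upright and centred on their coasters: XL by the jug (238,180), then L (262,218), M (286,257) and S (313,300). The jug, mug and decoys have not moved, and the gripper is clear.

```bash
python3 -c "
from rig import env
print(env.close_job())"
```

```text
the job is handed in; nothing more can be done
None
```

The four beakers stand upright on their coasters in size order, largest next to the jug, each within about 2 mm of its coaster's centre by both cameras; the jug and mug were not moved, and the job is handed in at about 29 s (no verdict was returned).

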